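Set the tube mixer to full speed and start it

ROBOT

A 6-joint arm with a two-finger parallel gripper is mounted at the origin on the work surface; the furniture and walls round the work are solid. World frame = base frame: x ahead of the robot, y to its left, z up, the work surface at z = 0. Lengths are in m, angles in degrees, forces in N, time in s.
With the tool pointing down it reaches from about 0.3 to 0.85 m from the base axis. Payload 5.4 kg.
Tool frame: the origin (TCP) lies at the very end of the fingers, on their centre line; the grasp point (between the pads) lies 19 mm behind it; z points along the fingers, y is the line along which they close (so a half turn about z gives the same grasp; the last joint's range is limited). The gripper opens to 85 mm and grips with 20 to 120 N. Pads are 22 mm wide; open, the fingers measure 114 mm over their backs; the gripper's body (76 mm by 85 mm) begins 54 mm behind the grasp point. The pads swing forward as they close: fully open they stand 13 mm farther back than shut.
Start: joints at [58.149, 9.076, 91.501, -0, 79.423, -12.038], TCP at [0.195, 0.541, 0.231] pointing down, gripper open.
Joint ranges: [-166.64, 166.64], [-54.1, 131.32], [10.49, 154.53], [-73.88, 253.88], [9.74, 151.15], [-171.62, 171.62]. Speed limits (degrees/s): [147.25, 147.25, 180, 180, 180, 180].

INTERFACE

Orientations are given as [roll, pitch, yaw] about the fixed x, y, z axes, in that order (R = Rz(yaw) Ry(pitch) Rx(roll)).
In Python, from rig import ctrl gives the robot as it stands. Calls block until the motion is done:
- ctrl.reach(position, orientation): joint-space move of the TCP to a pose.
- ctrl.movel(position, ori=None, feed=0.15, contact_N=None): straight line of the TCP; ori=None keeps the orientation; feed is the mean speed in m/s. With contact_N (N) it stops when the force on the tool has changed by that much, and returns True; else False.
- ctrl.set_joints(angles): joint-space move.
- ctrl.gripper_open() and ctrl.grasp(grip_force=None): open the fingers fully, or close them until they stop; grip_force is the grip in N (None keeps the last).
- ctrl.wait(seconds).
- ctrl.ik(position, orientation): joint angles nearest the present ones, or None.
- ctrl.get_image(name): name is "side" or "top" or "wrist"; returns the picture (420x560x3 uint8, red, green, blue); there is no depth.
- ctrl.camera_model(name): a dict with "intrinsics" (3x3 intrinsics, pixels), "R" (3x3) and "t" (3): a world point X has camera coordinates R X + t. Camera axes: x right, y down, z forward; pixel columns grow to the right and rows downward; lengths in m; the calibration is good to about 2 mm. A picture is of the moment at which its call begins: read the wrist's pose just before it. camera_model takes no time and is no camera call; for the wrist camera it gives the pose at the moment of the call.
A pose or a line that the arm cannot do raises ctrl.PlanningError and nothing moves.
- ctrl.hand_in(): hands the job in, once; it reports no verdict.
Trained networks look in the newest picture that a camera, given by its name, has taken for a name from the list of things; names that differ only in an ending like _2 or _b are one class to them, and where a whole thing is asked for, a point or a joint stands for the part that bears it (a point fixed in the world has none). Each returns a list of dicts, best first, with "p" (0 to 1); they miss things now and then, are a little off and sometimes report something else, mostly with a low value. They report only what shows in the picture. A call takes as long as a camera call. They do not tell look-alikes from the thing itself.
- ctrl.masks_of(camera, label): "region" (420x560 bool, what is visible of it) and "rect" ([left, top, right, bottom] in pixels, round what is visible of it).
Readings, each from a call of its own:
- ctrl.current_time(): time.
- ctrl.current_joint_pos(): joint angles.
- ctrl.current_qd(): joint speeds.
- ctrl.current_effort(): joint torques, N m.
- ctrl.current_tcp_pos(): TCP position.
- ctrl.current_eef_rot(): TCP orientation.
- ctrl.current_ft_force(): force on the tool from outside, world axes, zero at the start.
- ctrl.current_wrist_torque(): the same for the moment, N m.
- ctrl.current_gripper_width(): finger opening in m.
Only numpy, scipy, OpenCV 4.12 (cv2) and the standard library are available. Lean on these libraries where they do the work, as an engineer would, in place of code of your own. Each camera call takes 0.05 s, during which the arm holds its last target. There are 200 camera calls.

TASK

Set the sample-tube mixer to full speed and start it: with a fingertip, push its upright slide lever from off past the first notch all the way to the second stop, so that it stays there, then press the round start button fully down and let it go. Push only, gently: do not pinch the lever, do not press the button before the lever is home, and leave the tubes on the rollers and the things standing round the mixer where they are.

Things in the scene. Friction and masses are not known exactly. Their poses are not given: they have to be found in the camera images.
- roller_mixer: grey tube roller mixer, fixed, 140 (x) by 320 mm (y). Origin: centre of its underside on the table; x to its far side, y to its left. Right part (y -160 to +33 mm): flat deck 55 mm above the table, with, at x = 0, the start button (y = -132) and the lever (y = -65 off to -15). Left part: three black rollers along y with two sample tubes lying on them, top 85 mm above the table.
- speed_lever (a joint): travel of the slide lever along the mixer's +y (left, towards the rollers), m: 0 off (start, within 2 mm), 0.025 first notch, 0.050 second stop (hard end). Sprung: 3 to 6 N push it off each place; past 0.012 it is drawn into the notch; let go between 0.027 and 0.037 it falls back to the notch; beyond 0.041 it is drawn to 0.050 and stays.
- lever_top (a point): centre of the top of the lever, 91 mm above the table. The lever is an upright black paddle, 30 mm along the mixer's x, 18 mm along its y, from 3 to 36 mm above the deck; axes as the mixer's. With the lever off, the deck on its right (-y, where it is pushed) is clear for 38 mm, up to the button's bezel.
- start_button (a joint): how far the start button is pressed, in m: 0 up, 0.006 fully down; it springs back when let go.
- button_top (a point): centre of the top face of the start button, a round white button 28 mm across in a steel bezel 38 mm across (bezel 3 mm high), top 11 mm above the deck (66 mm above the table) when up. It is pressed straight down, 1.5 N at first to 5 N fully down.
- tube_near: purple-capped sample tube, 16 x 91 mm, lying along the mixer's y on its rollers, cap to the left, in the groove nearer the robot; origin at its round end, its z towards the cap. Loose.
- tube_far: the same kind of tube in the farther groove; origin at its round end, its z towards the cap. Loose.
- small_bottle: white round bottle, 30 mm across, 55 mm tall, standing on the table just right of the mixer, 30 to 45 mm from its right end to the bottle's axis; origin at the centre of its underside. Loose.
- swabs: stack of white swabs, 46 x 60 x 28 mm, on the table right of the mixer, farther from the robot than the small bottle; origin at the centre of its underside. Loose.
- spray: pump spray bottle, 44 mm across, 136 mm tall, standing on the table left of the mixer; origin at the centre of its underside. Loose.
Things that resemble listed ones, but are neither listed nor needed, are in the scene too. Of the things like the swabs, leave any that is pink; of the rest the larger one is meant. Of the things that look like the spray, the middle-sized one is meant.

How it is judged:
By the outcome, as a careful person would: the job done as asked, in the order asked, and still so for the second after the job is handed in, with the robot touching nothing.
It also fails if it takes over 35 s, if anything falls off the work surface, if the arm or the gripper's body presses on something with over 40 N, if the wrist force passes 120 N, or if a joint passes its speed limit or range.

## Working session

There is one attempt and no reset: what is moved stays moved. The work goes in short steps, each a Python script; the robot and the scene stay as the last script left them, time stands still between calls to the robot, and variables do not carry over. Pictures are saved under pics/ and viewed, on a budget of 10 in all, crops included, one or two more only if the job needs it, and the job is handed in when it is done.

```bash
mkdir -p pics; ls; python3 - <<'E'
from rig import ctrl
import cv2,numpy as np
for c in("top","side"):
    im=ctrl.get_image(c);cv2.imwrite(f"pics/{c}0.png",im[:,:,::-1])
    m=ctrl.camera_model(c);print(c,(-m["R"].T@m["t"]).round(3),m["intrinsics"][0][0])
    for l in("roller_mixer","lever_top","button_top","speed_lever","tube_near","small_bottle","swabs","spray"):
        for d in ctrl.masks_of(c,l)[:4]:
            v,u=np.nonzero(d["region"]);print(l,round(d["p"],2),d["rect"],u.mean().round(1),v.mean().round(1),len(u))
print(ctrl.current_time())
E
```

```text
pics
top [0.277 0.024 1.435] 513.6844245862327
roller_mixer 0.57 [267.4, 166.9, 389.7, 223.3] 328.8 193.5 5790
lever_top 0.44 [241.2, 179.9, 255.9, 198.3] 248.0 186.8 266
button_top 0.56 [371.0, 193.7, 382.2, 200.4] 376.7 194.4 58
speed_lever 0.53 [346.5, 184.5, 358.0, 198.9] 352.0 192.7 109
speed_lever 0.32 [270.0, 163.5, 387.4, 223.7] 328.2 193.5 6055
tube_near 0.58 [277.2, 195.1, 308.4, 199.5] 291.8 194.2 140
swabs 0.92 [382.2, 237.3, 404.6, 261.3] 394.5 248.4 371
swabs 0.57 [391.2, 175.9, 415.6, 198.8] 403.4 188.2 406
swabs 0.48 [422.6, 212.7, 439.1, 227.3] 429.4 216.9 205
spray 0.7 [227.8, 208.8, 243.7, 219.9] 238.4 215.6 141
spray 0.7 [197.5, 164.8, 227.5, 192.0] 210.3 175.9 576
spray 0.64 [239.4, 181.7, 255.8, 196.0] 248.3 186.9 249
side [-0.074 -0.748  0.586] 450.3856581156097
roller_mixer 0.83 [249.1, 185.8, 375.3, 289.4] 310.3 240.3 6521
lever_top 0.81 [316.8, 222.4, 331.4, 241.9] 322.7 232.2 264
lever_top 0.43 [275.1, 188.9, 300.0, 206.5] 289.2 200.3 162
button_top 0.69 [335.4, 244.8, 350.2, 256.9] 341.0 252.6 105
speed_lever 0.62 [314.4, 224.2, 334.5, 241.4] 323.0 231.6 256
tube_near 0.48 [268.6, 194.8, 290.8, 209.6] 278.6 203.1 155
tube_near 0.31 [314.6, 222.1, 330.0, 240.7] 322.6 231.9 242
small_bottle 0.97 [334.3, 277.3, 352.6, 307.1] 344.4 291.1 423
swabs 0.98 [284.6, 290.2, 318.3, 328.4] 300.2 311.2 853
swabs 0.83 [358.8, 271.5, 395.4, 304.7] 376.4 286.7 694
swabs 0.56 [356.3, 310.5, 387.7, 335.2] 371.8 324.3 496
spray 0.76 [254.4, 164.0, 271.0, 197.5] 261.5 181.8 448
spray 0.73 [241.1, 135.1, 263.6, 196.6] 249.1 165.5 845
0.9
```

```bash
python3 - <<'E'
import cv2
a=cv2.imread("pics/top0.png")[140:290,190:450];b=cv2.imread("pics/side0.png")[120:345,220:420]
cv2.imwrite("pics/top_c.png",cv2.resize(a,None,fx=3,fy=3,interpolation=cv2.INTER_CUBIC))
cv2.imwrite("pics/side_c.png",cv2.resize(b,None,fx=2.6,fy=2.6,interpolation=cv2.INTER_CUBIC))
E
```

```text
(no output)
```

View pics/top_c.png

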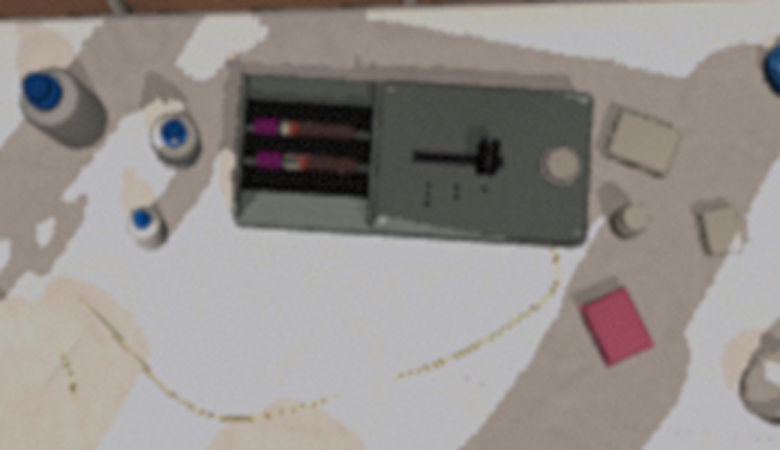

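View pics/side_c.png

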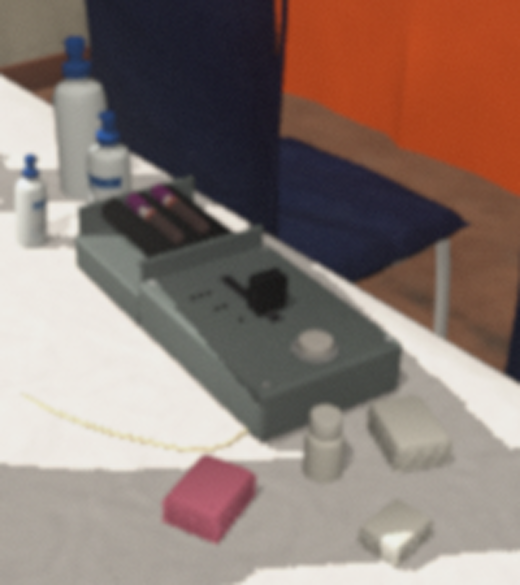

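Top crop: button about (561,163), black lever about (489,157), its slot running left to 413, rollers on the left, and two cream swab stacks plus a pink one on the right. The side crop agrees: button at (315,345), lever at (267,290), and the small bottle off the right end. Next I'll fit the mixer pose.

```bash
cat > h.py <<'E'
import numpy as np
from scipy.optimize import least_squares
def proj(m,X):
    c=m["R"]@np.asarray(X)+m["t"]; p=m["intrinsics"]@c; return p[:2]/p[2]
def world(q,p):
    a=np.deg2rad(q[2]);c,s=np.cos(a),np.sin(a)
    return np.array([q[0]+c*p[0]-s*p[1],q[1]+s*p[0]+c*p[1],p[2]])
def fit(obs,q0):  # obs: (model, local pt, pixel)
    f=lambda q:np.concatenate([proj(m,world(q,p))-u for m,p,u in obs])
    r=least_squares(f,q0,loss="soft_l1",x_scale=[.01,.01,1]); return r.x,r.fun.reshape(-1,2)
E
python3 - <<'E'
from h import *; from rig import ctrl
T=ctrl.camera_model("top");S=ctrl.camera_model("side")
t=lambda u,v:np.array([190+u/3-.33,140+v/3-.33]); s=lambda u,v:np.array([220+u/2.6-.3,120+v/2.6-.3])
obs=[(T,(0,-.132,.066),t(561,163)),(S,(0,-.132,.066),s(316,341)),
(T,(0,-.065,.078),t(489,157)),(S,(0,-.065,.073),s(267,291)),
(T,(.07,-.16,.055),t(592,93)),(T,(-.07,-.16,.055),t(585,236)),
(S,(-.07,-.16,.055),s(265,402)),(S,(.07,-.16,.055),s(400,348))]
q,r=fit(obs,[.5,-.05,0]);print(q.round(4));print(r.round(1))
for n,p in (("lever",(0,-.065,.091)),("button",(0,-.132,.066))):print(n,world(q,p).round(4))
E
```

```text
[ 0.4859 -0.0597 -4.6012]
[[ 0.6 -0. ]
 [-0.4 -1.4]
 [-0.   0.1]
 [-0.5  0.4]
 [ 0.8 -1. ]
 [ 1.6  2.5]
 [-0.8 -2.8]
 [ 1.8 -3.3]]
lever [ 0.4807 -0.1245  0.091 ]
button [ 0.4753 -0.1913  0.066 ]
```

```bash
python3 - <<'E'
from h import *; from rig import ctrl; import cv2
q=[.4859,-.0597,-4.6]
P=world(q,(0,-.098,.26))
for y in(85.4,-94.6):
    j=ctrl.ik(P,[180,0,y]);print(y,None if j is None else np.round(j,1))
y=min((85.4,-94.6),key=lambda y:np.inf if (j:=ctrl.ik(P,[180,0,y])) is None else np.abs(np.array(j)-ctrl.current_joint_pos()).max())
ctrl.reach(P,[180,0,y]);ctrl.grasp(20)
m=ctrl.camera_model("wrist");im=ctrl.get_image("wrist");np.savez("w.npz",R=m["R"],t=m["t"],intrinsics=m["intrinsics"])
cv2.imwrite("pics/w1.png",im[:,:,::-1])
print(y,ctrl.current_tcp_pos(),ctrl.current_gripper_width(),ctrl.current_time(),-m["R"].T@m["t"])
for n,p in (("lever",(0,-.065,.091)),("button",(0,-.132,.066)),("c1",(-.07,-.16,.055)),("c2",(.07,-.16,.055))):print(n,proj(m,world(q,p)).round(1))
E
```

```text
85.4 [-32.   -2.8 100.6   0.   82.2 -27.4]
-94.6 [-32.   -2.8 100.6  -0.   82.2 152.6]
85.4 [ 0.47803948 -0.15741525  0.2599994 ] 0.00010358563903583468 4.3833 [ 0.48337791 -0.09032315  0.40330597]
lever [280.4 159.3]
button [280.4 217.4]
c1 [220.6 237.7]
c2 [340.3 237.6]
```

View pics/w1.png

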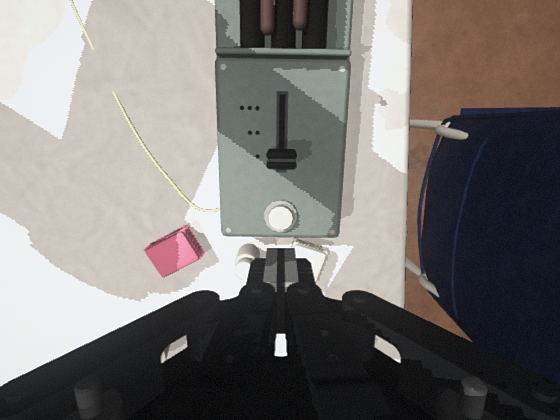

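The wrist view puts the button at (281,216), the lever at (282,158) and the deck corners at (220,236) and (341,237). These match the predictions within about 1.5 px (under 2 mm), so I'll push now.

```bash
python3 - <<'E'
from h import *; from rig import ctrl; import cv2
q=[.4862,-.0597,-4.6]
W=lambda y,z:world(q,(.001,y,z))
st=lambda n:print(n,np.round(ctrl.current_tcp_pos(),4),np.round(ctrl.current_ft_force(),1),round(ctrl.current_time(),2))
if ctrl.movel(W(-.098,.110),feed=.12,contact_N=8) or ctrl.movel(W(-.098,.072),feed=.05,contact_N=6): st("hit!");raise SystemExit
st("down")
for y in(-.085,-.075,-.060,-.048,-.040,-.034):
    c=ctrl.movel(W(y,.072),feed=.03,contact_N=15);st((y,c))
    if c:break
ctrl.wait(.2);st("end")
ctrl.movel(W(-.055,.072),feed=.06);ctrl.movel(W(-.098,.13),feed=.12)
ctrl.movel(W(-.098,.26),feed=.2)
m=ctrl.camera_model("wrist");im=ctrl.get_image("wrist");cv2.imwrite("pics/w2.png",im[:,:,::-1])
for d in(0,.025,.05):print(d,proj(m,world(q,(0,-.065+d,.091))).round(1))
st("up")
E
```

```text
down [ 0.4796 -0.1576  0.0723] [-0.2  0.2 -0.4] 6.69
(-0.085, False) [ 0.4805 -0.1446  0.0722] [-1.4 -1.6  0.9] 7.28
(-0.075, False) [ 0.481  -0.134   0.0718] [-0.1 -0.   0.1] 7.76
(-0.06, False) [ 0.4824 -0.1194  0.072 ] [-0.3  1.4 -0. ] 8.41
(-0.048, False) [ 0.4835 -0.1073  0.0721] [ 0.  -0.6  0.5] 8.96
(-0.04, False) [ 0.4839 -0.0992  0.0719] [-0.5  0.2 -0.6] 9.38
(-0.034, False) [ 0.4845 -0.095   0.0722] [-1.7 -6.3 -1.2] 9.72
end [ 0.4845 -0.0951  0.0721] [-1.4 -6.6 -1. ] 9.93
0 [280.6 160.3]
0.025 [280.5 134. ]
0.05 [280.5 106.5]
up [ 0.4784 -0.1568  0.2578] [ 0.2  0.4 -1. ] 12.03
```

View pics/w2.png

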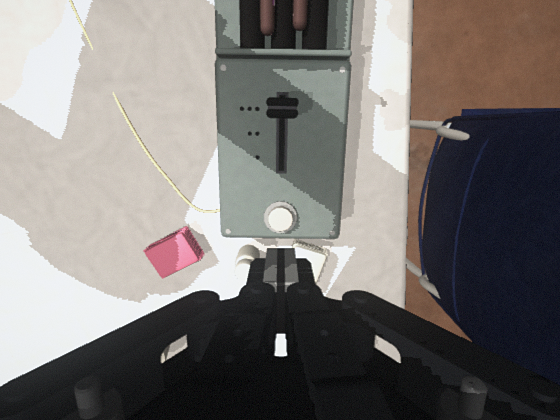

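The lever is now at (282,107), against (280.5,106.5) predicted for the second stop, so it is home. Now I'll press the button.

```bash
python3 - <<'E'
from h import *; from rig import ctrl; import cv2
q=[.4862,-.0597,-4.6]
W=lambda z:world(q,(.0005,-.132,z))
st=lambda n:print(n,np.round(ctrl.current_tcp_pos(),4),np.round(ctrl.current_ft_force(),1),round(ctrl.current_time(),2))
ctrl.movel(W(.12),feed=.15);ctrl.movel(W(.070),feed=.06,contact_N=6);st("above")
for z in (.066,.064,.062,.060,.058,.056):
    c=ctrl.movel(W(z),feed=.015,contact_N=14);st((z,c))
    if c or ctrl.current_ft_force()[2]>11:break
ctrl.wait(.3);st("held")
ctrl.movel(W(.09),feed=.05);ctrl.movel(world(q,(0,-.11,.26)),feed=.2)
ctrl.wait(.3);st("up")
im=ctrl.get_image("wrist");cv2.imwrite("pics/w3.png",im[:,:,::-1])
s=ctrl.get_image("side")[120:345,220:420,::-1];cv2.imwrite("pics/s3.png",cv2.resize(s,None,fx=2.6,fy=2.6,interpolation=cv2.INTER_CUBIC))
E
```

```text
above [ 0.4765 -0.1915  0.0704] [ 0.3 -0.7 -0.2] 14.12
(0.066, False) [ 0.4762 -0.1914  0.0661] [1.  0.1 0.6] 14.53
(0.064, False) [ 0.4763 -0.1915  0.0642] [-0.4 -0.1  2.5] 14.82
(0.062, False) [ 0.4763 -0.1914  0.0621] [-0.1  0.3  2.7] 15.1
(0.06, False) [ 0.4763 -0.1914  0.0602] [-0.7  0.8  4.8] 15.38
(0.058, True) [ 0.4763 -0.1915  0.06  ] [-3.   1.9  7.8] 15.59
held [ 0.4764 -0.1915  0.06  ] [-2.   1.4  7.6] 15.89
up [ 0.4771 -0.1692  0.2592] [ 0.2  0.9 -0.4] 17.96
```

View pics/w3.png

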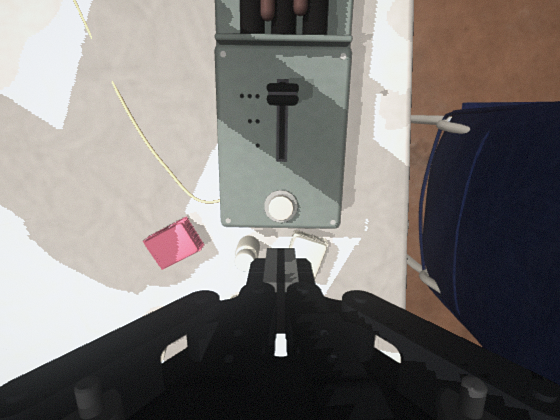

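View pics/s3.png

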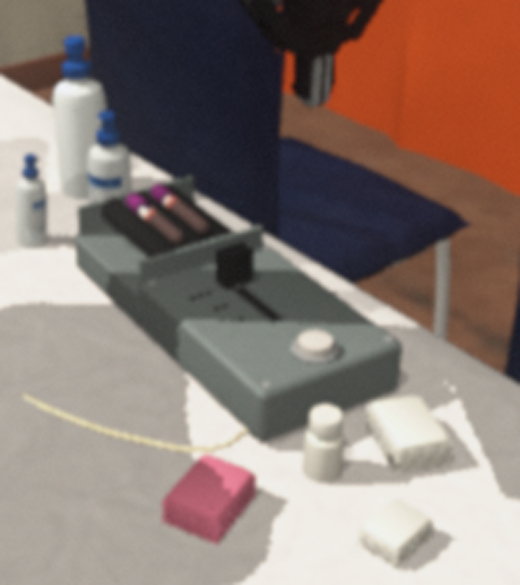

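In both pictures the lever sits at the second stop (wrist (282,94), side crop (235,265)) and the button is up again (side crop (316,343)). The tubes, bottle, swabs and spray haven't moved. The press met a hard stop at z = 0.060 m, which is the full 6 mm.

```bash
python3 -c "
from rig import ctrl
print(ctrl.hand_in(),ctrl.current_time())"
```

```text
the job is handed in; nothing more can be done
the job is handed in; nothing more can be done
```

The mixer is set to full speed and started, and the job is handed in at about 18 s on the robot's clock, against the 35 s limit.

- **Lever:** I pushed it with the closed fingertips to the second stop. After I backed off it stayed there, within about 2 px (roughly 2 mm) of the predicted position. The highest force read while pushing was about 7 N.
- **Button:** I pressed it only once the lever was home. It met a hard stop at z = 0.060 m, the full 6 mm down, with about 8 N read there, and I then let it go.
- **Last checks:** The final wrist and side pictures show the lever still at the second stop and the button up. The tubes, bottle, swabs and spray look unmoved, and the robot was clear of everything.

No final check failed. In the first pose fit, the mixer's corners were up to about 3 px off in the top and side pictures. The wrist picture then matched the fitted position within about 2 mm, so I went ahead on that.

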